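# Push a wax bar through the sizing guide

### The job

Pick up the push stick by its leaning handle and use its nose to push the wax bar along the wooden guide, through the low tunnel, until the whole bar is out on the far side and lying in the outfeed. Push only with the stick, never touch the bar with the gripper, and do not bump the lamp that hangs over the infeed (lean the tool back along the handle to stay clear of it). Then draw the stick back out, stand it upright on its cork mat and let go; leave the candle, bottle and cup standing where they are.

Things in the scene. Friction and masses are not known exactly. Their poses are not given: they have to be found in the camera images.
- guide: Fixed wooden guide. Origin on the table under the tunnel's middle; x = feed direction, z up. Channel along y = 0: 52 wide, floor 12 above the table, side walls 12 thick, 26 high. Infeed x -225 to -45 (rear end open), tunnel x -45 to 45 (clear roof with orange edges, underside 44 above the floor, 62 over the table), open outfeed x 45 to an end stop at 203. Board 440 x 100. All mm.
- lamp: Fixed aluminium lamp; its frame is the same as the guide's (same origin and axes). A straight bar crosses over the infeed: x -105 to -60, y -115 to 55, z 210 to 235 mm, on one post 14 mm thick at x -82, y -100 mm with a round foot 60 mm wide.
- bar_center (a point): Centre of the loose wine-red wax bar, 100 mm long (x) x 44 mm wide (y) x 32 mm high (z), about 130 g. It starts lying in the infeed, its x along the feed direction.
- stick_grip (a point): Best place to hold the push stick, on its handle's axis; axes are the stick's: x to the nose, z up. It is 93.5 mm above the stick's underside and 170.9 mm behind its nose. The blue handle, 22 mm thick (y) x 30 mm, leans back 35 degrees from vertical (up it: x -0.574, z 0.819), ends 30 mm past this point and meets the foot 80 mm below it along the axis.
- stick_nose (a point): Centre of the front face of the push stick's yellow foot, 14 mm above its underside; axes as stick_grip. The foot is 160 long (x) x 32 wide x 28 mm high, flat underneath; the stick (about 160 g) stands on it freely.
- mat: Fixed cork mat 230 (x) x 100 (y) mm, 4 mm thick, origin under its centre on the table. The push stick starts standing on it, nose towards the mat's +x.
- candle: Loose glass candle with red wax, 90 mm wide, 90 mm high, two thin wooden strips 130 mm long crossed on top; origin under its centre. Leave alone.
- bottle: Loose amber bottle with black cap, 72 mm wide, 170 mm high; origin under its centre. Leave alone.
- cup: Loose pink cup, 86 mm wide at the rim, 110 mm high; origin under its centre. Leave alone.

How it is judged:
On the way, in this order (a step that is already met when the one before it is completed fails the run):
1. the push stick is lifted off its mat (height (world z) of stick_nose above 0.035 m), for 0.1 s.
2. the bar is in the tunnel with the stick's nose right behind it (x of bar_center in the frame of guide between -0.03 and 0.06 m and distance between stick_nose and bar_center below 0.07 m), for 0.1 s.
3. the whole bar is out of the tunnel, in the outfeed (x of bar_center in the frame of guide above 0.095 m), for 0.1 s.
At the end, for the whole second after the job is handed in: The bar lies at rest, flat in the outfeed, wholly past the tunnel (centre 95 to 160 mm from the tunnel's middle, within 15 mm of the centre line); the stick stands upright (0.1 rad) at rest on the mat: nose within 140 mm, handle point within 155 mm along, both within 60 mm across (x of bar_center in the frame of guide between 0.095 and 0.16 m and y of bar_center in the frame of guide between -0.015 and 0.015 m and height (world z) of bar_center below 0.035 m and linear speed of each of bar, stick below 0.02 m/s and angle between stick_grip's own z axis and vertical below 0.1 rad and height (world z) of stick_nose between 0.0155 and 0.025 m and x of stick_nose in the frame of mat between -0.14 and 0.14 m and x of stick_grip in the frame of mat between -0.155 and 0.155 m and y of stick_nose in the frame of mat between -0.06 and 0.06 m and y of stick_grip in the frame of mat between -0.06 and 0.06 m); the robot touches nothing.
It fails at once if the gripper touches the wax bar (contact force between any of the fingers, the arm and bar above 1 N).
It fails at once if the lamp is bumped (contact force between anything else and lamp above 5 N).
It fails at once if the candle is disturbed (distance of candle from where it was at the start of the episode above 0.03 m or angle between candle's own z axis and vertical above 0.4 rad).
It fails at once if the bottle is disturbed (distance of bottle from where it was at the start of the episode above 0.03 m or angle between bottle's own z axis and vertical above 0.4 rad).
It fails at once if the cup is disturbed (distance of cup from where it was at the start of the episode above 0.03 m or angle between cup's own z axis and vertical above 0.4 rad).
It also fails if it takes over 53 s, if anything falls off the work surface, if the arm or the gripper's body presses on something with over 40 N, if the wrist force passes 120 N, or if a joint passes its speed limit or range.

### The arm

A 7-joint arm with a two-finger parallel gripper is mounted at the origin on the work surface. World frame = base frame: x ahead of the robot, y to its left, z up, the work surface at z = 0. Lengths are in m, angles in rad, forces in N, time in s.
With the tool pointing down it reaches from about 0.35 to 0.9 m from the base axis. Payload 7.2 kg.
Tool frame: the origin (TCP) lies on the centre line of the jaws, within the pads' length; the fingertips stand 11 mm ahead of it and the grasp point (between the pads) lies 8 mm behind it (r.tip_reach is the distance from the TCP to the fingertips, in m); z points along the fingers, y is the direction in which the jaws open and shut (so a half turn about z gives the same grasp; the last joint's range is limited). The gripper opens to 85 mm and grips with 20 to 120 N. Pads are 22 mm wide; open, the fingers measure 114 mm over their backs; the gripper's body (76 mm by 85 mm) begins 54 mm behind the grasp point. The pads swing forward as they close: fully open they stand 13 mm farther back than shut.
Start: joints at [-1.331, 0.411, -0.013, 1.596, 0.006, 1.134, -0.082], TCP at [0.189, 0.596, 0.242] pointing down, gripper open.
Joint ranges: [-2.95, 2.95], [-0.29, 1.99], [-1.47, 1.44], [0.14, 2.54], [-1.03, 4.17], [0.13, 1.85], [-2.86, 2.86]. Speed limits (rad/s): [2.39, 2.39, 3.01, 3.01, 3.14, 3.14, 3.14].

### API

Orientations are given as [roll, pitch, yaw] about the fixed x, y, z axes, in that order (R = Rz(yaw) Ry(pitch) Rx(roll)).
In Python, from workcell import sensors, cams, order, r gives the robot as it stands.
- The arm moves only by the shell command python3 -m handwheel 'ROWS' [FORCE]. ROWS is JSON, a list of rows, each a list of 5 numbers: the shift along the tool's x, y, z in m, then the turn about the tool's z in units of 8 degrees (1.0 is 8 degrees), then the opening, from 0 (shut) to 1 (fully open). In form: [[tx, ty, tz, yaw, fingers], ...]. A call has exactly 8 rows; each row is the pose to reach, as a shift and turn from the pose measured when the call began, along the tool's axes at that moment; what a row does not reach only later rows make up. A row lasts 1/10 s, in which the tool goes at most 50 mm and 8.59 degrees, less where a joint would pass 70% of its speed; a pose out of reach is approached as far as the arm can. A call with a gripper value outside its range is refused whole. The fingers move at their own pace and stop on an object; FORCE is the grip in N (left out, the last holds). Time passes only in rows, so rows that repeat a pose let the fingers close, or fill a call up. It gives the time, the measured TCP pose, the force and the opening at its end, in the units of the state.
- sensors.read_state(): the state, without advancing time (a new reading comes with each control period).
- cams.capture(name): name is "scene" or "top"; returns a dict with "pixels" (480x640x3 uint8, red, green, blue), "mtx" (3x3 intrinsics, pixels), "position" and "rotation" of the camera in the world. Camera axes: x right, y up, looking along -z (the intrinsics and any distortion apply to the point x, -y, -z); pixel columns grow to the right and rows downward; lengths in m; the calibration is good to about 2 mm. A picture is of the moment at which its call begins. There is no depth.
- order.close_job(): hands the job in, once; it reports no verdict.
The state is a dict: "t": time; "qpos": joint angles; "qvel": joint speeds; "joint_torque": joint torques, N m; "tcp_pos": TCP position; "eef_rot": TCP orientation; "ft_force": force on the tool from outside, world axes, zero at the start; "moment": the same for the moment, N m; "opening": opening from 0.0 (shut) to 1.0 (fully open).
Only numpy, scipy, OpenCV 4.12 (cv2) and the standard library are available. Lean on these libraries where they do the work, as an engineer would, in place of code of your own. Each camera call takes 0.05 s, during which the arm holds its last target. There are 200 camera calls.

## Working session

There is one attempt and no reset: what is moved stays moved. The work goes in short steps, Python scripts to look and compute and a shell command to move; the robot and the scene stay as the last step left them, time stands still between calls to the robot, and variables do not carry over. Pictures are saved under pics/ and viewed, about 8 in all and at most 12, crops included, and the job is handed in when it is done.

```bash
mkdir -p pics; ls
python3 - <<'E'
from workcell import sensors,cams,order,r
import cv2,numpy as np
print(sensors.read_state()); print(r.tip_reach)
for n in("scene","top"):
    c=cams.capture(n); cv2.imwrite(f"pics/{n}0.png",c["pixels"][...,::-1]); print(n,c["mtx"],c["position"],c["rotation"],[k for k in c])
E
```

```text
pics
{'t': 0.0, 'qpos': array([-1.33115573,  0.41189256, -0.01271958,  1.59705695,  0.00557726,
        1.13430412, -0.08220763]), 'qvel': array([ 0.00236745,  0.00077649, -0.00057184, -0.00016749, -0.00010355,
       -0.00120181, -0.00243538]), 'joint_torque': array([-2.78739017e-04, -6.00632429e+01,  6.82271216e-01, -2.99414706e+01,
        1.37664474e-02,  1.05143117e-02,  1.21407322e-06]), 'tcp_pos': array([0.18925661, 0.5951457 , 0.2414523 ]), 'eef_rot': array([-3.13996950e+00,  9.19919418e-05,  2.83376651e+00]), 'ft_force': array([0.2527994 , 0.46022539, 0.39762564]), 'moment': array([ 0.05441302, -0.01105586,  0.04527134]), 'opening': 0.9991554262166857}
0.011
scene [[481.49342897   0.         321.43693439]
 [  0.         481.49342897 230.26139615]
 [  0.           0.           1.        ]] [ 1.04600317 -0.02589254  0.86501657] [0.51909086 0.0071757  1.78808892] ['pixels', 'mtx', 'position', 'rotation']
top [[485.54434878   0.         312.25379808]
 [  0.         485.54434878 240.1077498 ]
 [  0.           0.           1.        ]] [ 0.47868372 -0.13322621  0.91411298] [ 0.16210439  0.03330171 -1.56930794] ['pixels', 'mtx', 'position', 'rotation']
```

View pics/scene0.png

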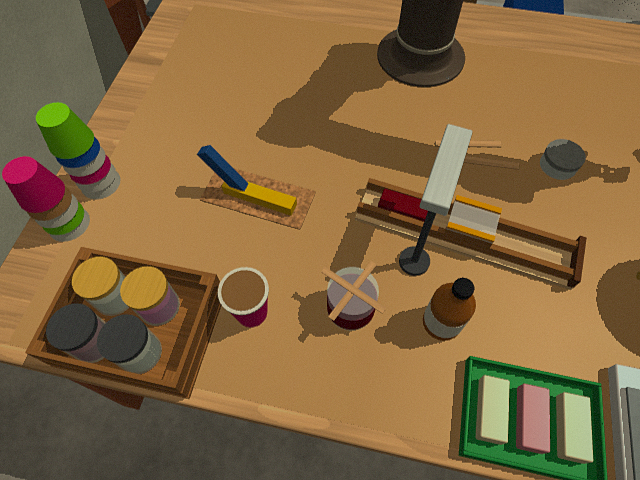

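View pics/top0.png

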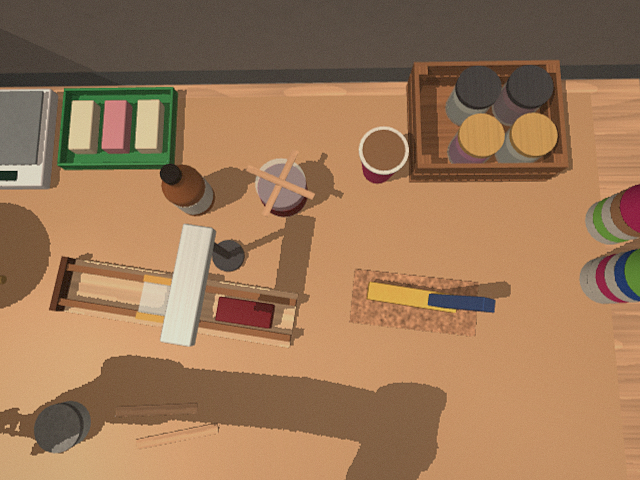

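Scene: the stick stands on the mat (scene ~(260,190), top ~(430,297)), nose towards +y; the guide runs along about +y (top (60,283)→(297,325)), with the bar at top (245,312) and the lamp arm over (188,285). Next I zoom in on the guide and stick.

```bash
cat > h.py <<'E'
import numpy as np,cv2
from scipy.spatial.transform import Rotation as R
from workcell import sensors,cams
def proj(c,P):
    p=R.from_euler('xyz',c["rotation"]).inv().apply(np.atleast_2d(P)-c["position"]); K=c["mtx"]
    return np.c_[K[0,2]+K[0,0]*p[:,0]/-p[:,2],K[1,2]-K[1,1]*p[:,1]/-p[:,2]]
def cast(c,uv,z):
    uv=np.atleast_2d(np.float64(uv));K=c["mtx"]
    d=np.c_[(uv[:,0]-K[0,2])/K[0,0],-(uv[:,1]-K[1,2])/K[1,1],-np.ones(len(uv))]
    d=R.from_euler('xyz',c["rotation"]).apply(d); o=np.array(c["position"])
    return o+d*((np.asarray(z)-o[2])/d[:,2])[:,None]
def mask(img,lo,hi,roi=None):
    m=cv2.inRange(cv2.cvtColor(img,cv2.COLOR_RGB2HSV),lo,hi)
    if roi:
        k=np.zeros_like(m);x0,y0,x1,y1=roi;k[y0:y1,x0:x1]=255;m&=k
    return m
def rect(m):
    cs=cv2.findContours(m,cv2.RETR_EXTERNAL,cv2.CHAIN_APPROX_NONE)[0];c=max(cs,key=cv2.contourArea)
    return cv2.minAreaRect(c),cv2.boxPoints(cv2.minAreaRect(c))
E
python3 - <<'E'
from h import *
t=cams.capture("top")
a=cv2.resize(t["pixels"][240:355,40:305,::-1],None,fx=3,fy=3,interpolation=cv2.INTER_CUBIC)
b=cv2.resize(t["pixels"][260:345,340:515,::-1],None,fx=3,fy=3,interpolation=cv2.INTER_CUBIC)
o=np.zeros((600,800,3),np.uint8);o[:345,:795]=a;o[345:,:525]=b
cv2.imwrite("pics/z1.png",o)
for n,lo,hi in(("yel",(20,120,90),(32,255,255)),("blue",(105,100,40),(125,255,255)),("red",(168,150,40),(180,255,255))):
  for cn in("top","scene"):
    c=t if cn=="top" else cams.capture("scene")
    roi={"yel":(350,265,520,345),"blue":(350,265,520,345),"red":(200,280,290,340)}[n] if cn=="top" else {"yel":(190,140,320,230),"blue":(190,140,320,230),"red":(360,180,440,225)}[n]
    m=mask(c["pixels"],lo,hi,roi); print(n,cn,cv2.countNonZero(m),rect(m)[1].round(1).tolist())
E
```

```text
yel top 902 [[366.5, 298.20001220703125], [369.29998779296875, 281.1000061035156], [457.5, 295.20001220703125], [454.79998779296875, 312.3999938964844]]
yel scene 810 [[220.6999969482422, 186.89999389648438], [227.39999389648438, 170.0], [298.29998779296875, 198.3000030517578], [291.5, 215.1999969482422]]
blue top 580 [[427.6000061035156, 305.20001220703125], [428.8999938964844, 292.0], [494.29998779296875, 298.29998779296875], [493.0, 311.5]]
blue scene 595 [[196.10000610351562, 153.10000610351562], [206.89999389648438, 142.0], [250.0, 183.8000030517578], [239.3000030517578, 194.89999389648438]]
red top 552 [[215.3000030517578, 319.3999938964844], [218.89999389648438, 296.3999938964844], [272.1000061035156, 304.6000061035156], [268.6000061035156, 327.6000061035156]]
red scene 701 [[377.20001220703125, 205.89999389648438], [382.5, 187.6999969482422], [430.0, 201.60000610351562], [424.70001220703125, 219.8000030517578]]
```

View pics/z1.png

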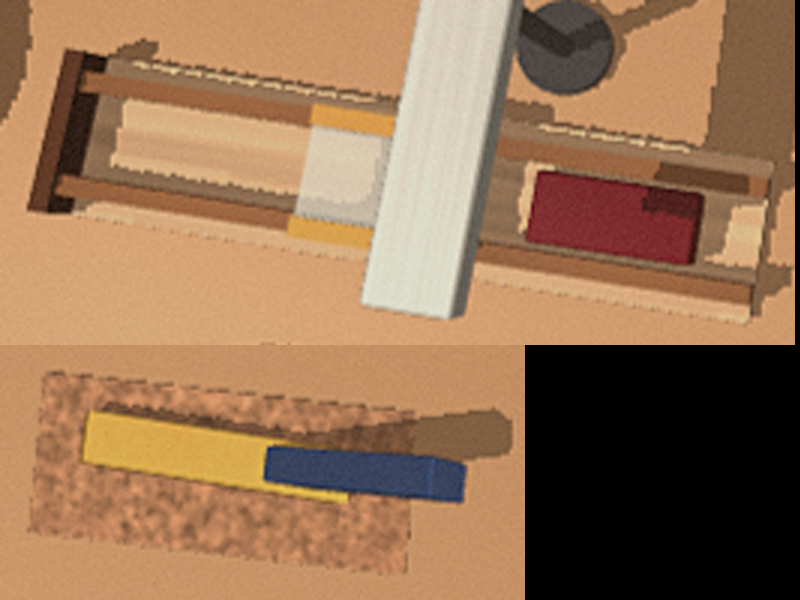

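The crop (scale 3, offset (40,240) for the guide and (340,260) for the stick) shows the bar top at crop (527..705,170..263), the front ledge edge from (75,212) to (748,322), the rear end of the guide at about x 750–775, and the yellow nose edge at (92,410)–(83,463) in the lower part. I'll turn these into poses.

Run:
```python
from h import *
t=cams.capture("top");s=cams.capture("scene")
G=lambda *p:np.array(p)/3.+[40-.33,240-.33]
S=lambda *p:(np.array(p)-[0,345])/3.+[340-.33,260-.33]
def show(n,P):print(n,P.round(4).tolist())
led=cast(t,[G(75,212),G(748,322)],.012);show("ledge y=+50",led)
d=led[0]-led[1];d/=np.linalg.norm(d);print("feed yaw ledge",np.arctan2(d[1],d[0]))
bt=cast(t,[G(537,170),G(705,190),G(693,263),G(527,240)],.044);show("bar top",bt);show("barc",bt.mean(0)[None])
e=bt[3]-bt[2];print("bar yaw",np.arctan2(e[1],e[0]),np.linalg.norm(e),np.linalg.norm(bt[0]-bt[3]))
for z in(.026,.038):show("wall inner lower y=+26 z%g"%z,cast(t,[G(480,246),G(755,283)],z))
show("orange corners z.062",cast(t,[G(313,104),G(288,233),G(300,210)],.062))
show("lamp end",cast(t,[G(362,302),G(447,318),G(418,0)],.235))
show("lamp foot",cast(t,[G(565,47)],.005))
m=cast(t,[S(45,373),S(413,410),S(407,573),S(30,532)],.004);show("mat",m);show("matc",m.mean(0)[None]);e=(m[0]+m[3]-m[1]-m[2])/2;print("mat yaw",np.arctan2(e[1],e[0]),np.linalg.norm(e))
n=cast(t,[S(92,410),S(83,463)],.032);show("nose top edge",n);N=n.mean(0)
y=cast(t,[S(83,463),S(348,500)],.032);e=y[0]-y[1];print("stick yaw",np.arctan2(e[1],e[0]),np.linalg.norm(e))
print("from scene: yel nose")
a=cast(s,[[298.3,198.3],[291.5,215.2]],[.032,.018]);show("scn",a)
def cyl(n,c,uv,z):show(n,cast(c,[uv],z))
cyl("candle",t,(282,186),.09);cyl("bottle",t,(171,174),.17);cyl("cup",t,(384,151),.11)
```

```text
ledge y=+50 [[0.4949, 0.3605, 0.012], [0.4292, -0.0609, 0.012]]
feed yaw ledge 1.4160597469323566
bar top [[0.5194, 0.0639, 0.044], [0.5076, -0.0371, 0.044], [0.4649, -0.0306, 0.044], [0.4781, 0.0685, 0.044]]
barc [[0.4925, 0.0161, 0.044]]
bar yaw 1.4379463811513553 0.09997490926842471 0.04158615958402128
wall inner lower y=+26 z0.026 [[0.4745, 0.1012, 0.026], [0.4528, -0.066, 0.026]]
wall inner lower y=+26 z0.038 [[0.4745, 0.0981, 0.038], [0.4532, -0.0669, 0.038]]
orange corners z.062 [[0.5575, 0.1949, 0.062], [0.482, 0.2053, 0.062], [0.4953, 0.199, 0.062]]
lamp end [[0.4499, 0.1, 0.235], [0.4428, 0.0601, 0.235], [0.5912, 0.0804, 0.235]]
lamp foot [[0.5987, 0.0574, 0.005]]
mat [[0.5723, -0.1824, 0.004], [0.5489, -0.4089, 0.004], [0.45, -0.4001, 0.004], [0.4742, -0.172, 0.004]]
matc [[0.5114, -0.2909, 0.004]]
mat yaw 1.466605469769168 0.22856702194214867
nose top edge [[0.547, -0.2089, 0.032], [0.5152, -0.203, 0.032]]
stick yaw 1.432303503344765 0.15800292573888164
from scene: yel nose
scn [[0.5182, -0.1976, 0.032], [0.5528, -0.2043, 0.018]]
candle [[0.71, -0.0523, 0.09]]
bottle [[0.7088, 0.1188, 0.17]]
cup [[0.7652, -0.2296, 0.11]]
```

```bash
python3 -m handwheel '[[0.02,0.045,-0.01,0,1],[0.04,0.09,-0.02,0,1],[0.06,0.135,-0.03,0,1],[0.08,0.18,-0.04,0,1],[0.10,0.225,-0.05,0,1],[0.12,0.27,-0.06,0,1],[0.14,0.315,-0.06,0,1],[0.16,0.36,-0.06,0,1]]'; python3 -c "
from workcell import sensors as s;print(s.read_state()['qpos'].round(3))"
```

```text
t: 1.2
tcp_pos: [0.1701, 0.9008, 0.2941]
eef_rot: [3.14, -0.021, 2.792]
ft_force: [1.1, -1.7, -1.0]
opening: 1.003
[-1.475  1.094  0.358  0.273 -0.345  1.785 -0.162]
```

```bash
python3 -m handwheel '[[0.01,0.05,0,0,1],[0.02,0.10,0,0,1],[0.03,0.15,0,0,1],[0.04,0.20,0,0,1],[0.05,0.20,0,0,1],[0.05,0.20,0,0,1],[0.05,0.20,0,0,1],[0.05,0.20,0,0,1]]'; python3 -c "
from workcell import sensors as s;from scipy.spatial.transform import Rotation as R
x=s.read_state();print(x['qpos'].round(3),R.from_euler('xyz',x['eef_rot']).as_matrix()[:,2])"
```

```text
t: 2.0
tcp_pos: [0.1615, 0.9174, 0.2831]
eef_rot: [3.131, -0.024, 2.793]
ft_force: [-0.0, 0.1, -0.4]
opening: 1.002
[-1.488  1.204  1.05   0.137 -1.033  1.852 -0.149] [-0.01876865  0.0186144  -0.99965056]
```

Out-of-reach targets tilt the tool in the wanted direction (+y), and it accumulates from call to call. I'll continue that way.

```bash
python3 -m handwheel '[[0.1,0.4,-0.6,0,1],[0.1,0.4,-0.6,0,1],[0.1,0.4,-0.6,0,1],[0.1,0.4,-0.6,0,1],[0.1,0.4,-0.6,0,1],[0.1,0.4,-0.6,0,1],[0.1,0.4,-0.6,0,1],[0.1,0.4,-0.6,0,1]]'; python3 st.py;  python3 -m handwheel '[[0.0,0.2,-0.9,0,1],[0.0,0.2,-0.9,0,1],[0.0,0.2,-0.9,0,1],[0.0,0.2,-0.9,0,1],[0.0,0.2,-0.9,0,1],[0.0,0.2,-0.9,0,1],[0.0,0.2,-0.9,0,1],[0.0,0.2,-0.9,0,1]]'; python3 st.py
```

```text
t: 3.6
tcp_pos: [0.1309, 0.9109, 0.4292]
eef_rot: [2.977, -0.059, 2.796]
ft_force: [-0.2, 0.0, 0.1]
opening: 1.0
3.6 [-1.527  1.047  1.064  0.137 -1.032  1.852 -0.184]
[[-0.939  0.343  0.001]
 [ 0.338  0.925  0.173]
 [ 0.059  0.163 -0.985]]
t: 4.4
tcp_pos: [0.1463, 0.8861, 0.5319]
eef_rot: [2.866, -0.083, 2.801]
ft_force: [0.0, -0.0, -0.3]
opening: 1.003
4.4 [-1.51   0.934  1.069  0.137 -1.032  1.852 -0.167]
[[-0.939  0.342  0.015]
 [ 0.333  0.9    0.283]
 [ 0.083  0.271 -0.959]]
```

```bash
M='x'; python3 -m handwheel '[[0.0,0.3,-0.9,0,1],[0.0,0.3,-0.9,0,1],[0.0,0.3,-0.9,0,1],[0.0,0.3,-0.9,0,1],[0.0,0.3,-0.9,0,1],[0.0,0.3,-0.9,0,1],[0.0,0.3,-0.9,0,1],[0.0,0.3,-0.9,0,1]]'; python3 st.py;  python3 -m handwheel '[[0.0,0.4,-0.9,0,1],[0.0,0.4,-0.9,0,1],[0.0,0.4,-0.9,0,1],[0.0,0.4,-0.9,0,1],[0.0,0.4,-0.9,0,1],[0.0,0.4,-0.9,0,1],[0.0,0.4,-0.9,0,1],[0.0,0.4,-0.9,0,1]]'; python3 st.py
```

```text
t: 5.2
tcp_pos: [0.1654, 0.8503, 0.6269]
eef_rot: [2.759, -0.104, 2.808]
ft_force: [-0.7, -0.8, -0.4]
opening: 1.002
5.2 [-1.486  0.825  1.07   0.137 -1.032  1.852 -0.144]
[[-0.94   0.34   0.031]
 [ 0.326  0.864  0.384]
 [ 0.103  0.371 -0.923]]
t: 6.0
tcp_pos: [0.1856, 0.8058, 0.7131]
eef_rot: [2.657, -0.12, 2.816]
ft_force: [0.0, -0.2, -0.2]
opening: 1.002
6.0 [-1.454  0.723  1.064  0.137 -1.032  1.852 -0.118]
[[-0.941  0.336  0.049]
 [ 0.318  0.82   0.475]
 [ 0.12   0.463 -0.878]]
```

```bash
python3 -m handwheel '[[0.0,0.4,-0.9,0,1],[0.0,0.4,-0.9,0,1],[0.0,0.4,-0.9,0,1],[0.0,0.4,-0.9,0,1],[0.0,0.4,-0.9,0,1],[0.0,0.4,-0.9,0,1],[0.0,0.4,-0.9,0,1],[0.0,0.4,-0.9,0,1]]'; python3 st.py
cat > plan.py <<'E'
import sys,numpy as np
from h import *
# usage: plan x y z : tool-axis shift to world TCP point; also turn (units) making tool y horizontal, and resulting y/f
x=sensors.read_state();M=R.from_euler('xyz',x['eef_rot']).as_matrix()
P=np.array([float(a) for a in sys.argv[1:4]])
print("t",x['t'],"tcp",x['tcp_pos'].round(4),"shift",(M.T@(P-x['tcp_pos'])).round(4))
ps=np.arctan2(M[2,1],M[2,0]);ps=(ps+np.pi/2)%np.pi-np.pi/2
y=-np.sin(ps)*M[:,0]+np.cos(ps)*M[:,1]
print("turn",np.degrees(ps)/8,"y after",y.round(3),"z",M[:,2].round(3),"tilt",np.degrees(np.arccos(-M[2,2])),"az of x/f",np.degrees(np.arctan2(M[1,2],M[0,2])),"q",x['qpos'].round(2),"F",x['ft_force'].round(1))
E
python3 plan.py 0.5 0.3 0.5
```

```text
t: 6.8
tcp_pos: [0.2016, 0.7527, 0.7945]
eef_rot: [2.554, -0.133, 2.823]
ft_force: [0.5, 0.5, 0.2]
opening: 0.998
6.8 [-1.421  0.621  1.054  0.137 -1.032  1.852 -0.094]
[[-0.941  0.33   0.068]
 [ 0.31   0.768  0.561]
 [ 0.133  0.549 -0.825]]
t 6.8 tcp [0.2016 0.7527 0.7945] shift [-0.4604 -0.4106  0.0094]
turn 9.54887140866378 y after [ 0.993 -0.121 -0.   ] z [ 0.068  0.561 -0.825] tilt 34.411844186910656 az of x/f 83.06271187816195 q [-1.42  0.62  1.05  0.14 -1.03  1.85 -0.09] F [0.5 0.5 0.2]
```

```bash
python3 plan.py .3 .4 .64; python3 -m handwheel '[[-0.025,-0.04,0,1,1],[-0.05,-0.08,0,2,1],[-0.075,-0.12,-0.005,3,1],[-0.10,-0.16,-0.01,4,1],[-0.125,-0.20,-0.015,5,1],[-0.15,-0.24,-0.02,6,1],[-0.175,-0.28,-0.03,7,1],[-0.20,-0.32,-0.04,8,1]]'; python3 plan.py .42 .0 .48
```

```text
t 6.8 tcp [0.2016 0.7527 0.7945] shift [-0.2225 -0.323  -0.0637]
turn 9.54887140866378 y after [ 0.993 -0.121 -0.   ] z [ 0.068  0.561 -0.825] tilt 34.411844186910656 az of x/f 83.06271187816195 q [-1.42  0.62  1.05  0.14 -1.03  1.85 -0.09] F [0.5 0.5 0.2]
t: 7.6
tcp_pos: [0.254, 0.5337, 0.6769]
eef_rot: [2.836, -0.504, 2.042]
ft_force: [1.9, -0.7, -2.2]
opening: 0.998
t 7.6 tcp [0.254  0.5337 0.6769] shift [-0.5775 -0.0616 -0.1175]
turn 3.5781331399644083 y after [ 0.994 -0.108 -0.   ] z [ 0.059  0.547 -0.835] tilt 33.36262444789464 az of x/f 83.80680515343082 q [-2.38 -0.21  1.02  1.32  0.1   1.35 -0.91] F [ 1.9 -0.7 -2.2]
```

```bash
python3 -m handwheel '[[-0.05,-0.005,-0.01,0.5,1],[-0.10,-0.01,-0.02,1,1],[-0.15,-0.015,-0.03,1.5,1],[-0.20,-0.02,-0.04,2,1],[-0.25,-0.025,-0.05,2.5,1],[-0.30,-0.03,-0.06,3,1],[-0.35,-0.035,-0.07,3.5,1],[-0.40,-0.04,-0.08,3.5,1]]'; python3 plan.py .42 .0 .48
```

```text
t: 8.4
tcp_pos: [0.3292, 0.3031, 0.5915]
eef_rot: [3.125, -0.579, 1.493]
ft_force: [0.9, 0.0, 0.3]
opening: 0.997
t 8.4 tcp [0.3292 0.3031 0.5915] shift [-0.3081  0.115  -0.0664]
turn 0.17686303982485307 y after [ 0.994 -0.107 -0.   ] z [ 0.058  0.545 -0.837] tilt 33.20403963546298 az of x/f 83.88016553052867 q [-1.05 -0.29  0.37  1.66 -0.31  1.34 -0.75] F [0.9 0.  0.3]
```

```bash
python3 plan.py .5 -.1 .45; python3 -m handwheel '[[-0.04,0.025,-0.01,0.1,1],[-0.08,0.05,-0.02,0.2,1],[-0.12,0.075,-0.03,0.2,1],[-0.16,0.10,-0.035,0.2,1],[-0.20,0.125,-0.04,0.2,1],[-0.24,0.15,-0.05,0.2,1],[-0.28,0.18,-0.06,0.2,1],[-0.32,0.20,-0.07,0.2,1]]'; python3 plan.py .50 -.45 .214
```

```text
t 8.4 tcp [0.3292 0.3031 0.5915] shift [-0.4027  0.2029 -0.0911]
turn 0.17686303982485307 y after [ 0.994 -0.107 -0.   ] z [ 0.058  0.545 -0.837] tilt 33.20403963546298 az of x/f 83.88016553052867 q [-1.05 -0.29  0.37  1.66 -0.31  1.34 -0.75] F [0.9 0.  0.3]
t: 9.2
tcp_pos: [0.5046, -0.0189, 0.4783]
eef_rot: [3.139, -0.581, 1.467]
ft_force: [-0.3, 1.9, 1.2]
opening: 1.0
t 9.2 tcp [ 0.5046 -0.0189  0.4783] shift [-0.5039  0.0399 -0.0145]
turn 0.030665477318923075 y after [ 0.994 -0.108  0.   ] z [ 0.059  0.546 -0.836] tilt 33.28230443846483 az of x/f 83.78532599766797 q [-0.68  0.24  1.24  1.59 -0.75  1.74  0.45] F [-0.3  1.9  1.2]
```

```bash
python3 -m handwheel '[[-0.05,0,0,0,1],[-0.10,0,0,0,1],[-0.15,0.01,0,0,1],[-0.20,0.015,0,0,1],[-0.25,0.02,-0.01,0,1],[-0.30,0.025,-0.01,0,1],[-0.35,0.03,-0.01,0,1],[-0.40,0.035,-0.015,0,1]]'; python3 plan.py .50 -.45 .214
```

```text
t: 10.0
tcp_pos: [0.5039, -0.3615, 0.2704]
eef_rot: [3.141, -0.583, 1.467]
ft_force: [1.6, -0.3, 1.0]
opening: 1.002
t 10.0 tcp [ 0.5039 -0.3615  0.2704] shift [-0.1048  0.0053 -0.0016]
turn 0.010529723159739166 y after [ 0.994 -0.105 -0.   ] z [ 0.058  0.547 -0.835] tilt 33.37854626873177 az of x/f 83.9533158732707 q [ 0.28  0.77  0.92  1.37 -0.87  1.82  1.12] F [ 1.6 -0.3  1. ]
```

```bash
python3 -m handwheel '[[-0.03,0,0,0,1],[-0.06,0.005,0,0,1],[-0.09,0.005,0,0,1],[-0.105,0.005,0,0.1,1],[-0.105,0.005,0,0.1,1],[-0.105,0.005,0,0.1,1],[-0.105,0.005,0,0.1,1],[-0.105,0.005,0,0.1,1]]'; python3 plan.py .509 -.368 .091
python3 - <<'E'
from h import *
o=np.zeros((600,800,3),np.uint8)
for i,(n,(x,y,w,h)) in enumerate((("scene",(130,70,260,100+50)),("top",(330,230,260,150)))):
    c=cams.capture(n);p=sensors.read_state()['tcp_pos'];print(n,proj(c,p))
    o[i*300:(i+1)*300,:520]=cv2.resize(c["pixels"][y:y+h,x:x+w,::-1],None,fx=2,fy=2)
cv2.imwrite("pics/z2.png",o)
E
```

```text
t: 10.8
tcp_pos: [0.5008, -0.4481, 0.2139]
eef_rot: [-3.135, -0.582, 1.453]
ft_force: [-0.6, 0.3, 0.6]
opening: 1.0
t 10.8 tcp [ 0.5008 -0.4481  0.2139] shift [-0.0003 -0.0003  0.1469]
turn -0.06918093916172496 y after [ 0.994 -0.106 -0.   ] z [ 0.058  0.547 -0.835] tilt 33.35950962384426 az of x/f 83.92110495862258 q [ 0.45  0.91  0.85  1.21 -0.89  1.83  1.16] F [-0.6  0.3  0.6]
scene [[162.04191061 110.91195602]]
top [[552.42397862 304.15094827]]
```

View pics/z2.png

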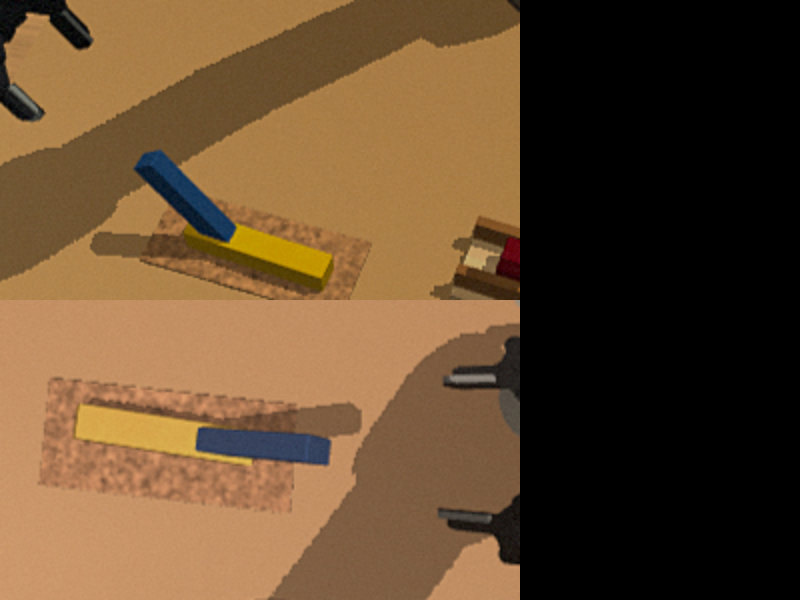

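The view shows the open fingers straddling the handle's axis (top crop: fingers at rows 378 and 515, handle end at (315,448)). Advancing along the tool axis.

```bash
python3 - <<'E'
from h import *
c=cams.capture("top");print(cast(c,[[489.0,304.7]],.122), "expected .5055 -.390")
E
python3 -m handwheel '[[0,0,0.025,0,1],[0,0,0.05,0,1],[0,0,0.075,0,1],[0,0,0.10,0,1],[0,0,0.12,0,1],[0,0,0.14,0,1],[0,0,0.145,0,1],[0,0,0.145,0,1]]'; python3 plan.py .509 -.368 .091
```

```text
[[ 0.50244919 -0.38966977  0.122     ]] expected .5055 -.390
t: 11.75
tcp_pos: [0.509, -0.3686, 0.0922]
eef_rot: [-3.134, -0.583, 1.453]
ft_force: [-0.3, -1.0, 0.6]
opening: 0.998
t 11.75 tcp [ 0.509  -0.3686  0.0922] shift [-0.0002 -0.0001  0.0013]
turn -0.08293972888584505 y after [ 0.995 -0.104 -0.   ] z [ 0.057  0.548 -0.835] tilt 33.40112213319615 az of x/f 84.02245951532521 q [ 0.33  0.95  0.8   1.48 -0.94  1.59  1.24] F [-0.3 -1.   0.6]
```

```bash
python3 -m handwheel '[[0,-0.002,0,0,0.5],[0,-0.002,0,0,0.35],[0,-0.002,0,0,0.2],[0,-0.002,0,0,0],[0,-0.002,0,0,0],[0,-0.002,0,0,0],[0,-0.002,0,0,0],[0,-0.002,0,0,0]]' 80; python3 plan.py .509 -.368 .120
```

```text
t: 12.55
tcp_pos: [0.5072, -0.3687, 0.0927]
eef_rot: [-3.135, -0.582, 1.453]
ft_force: [0.1, -1.2, 4.7]
opening: 0.251
t 12.55 tcp [ 0.5072 -0.3687  0.0927] shift [ 0.0158  0.0015 -0.0223]
turn -0.07090756455514528 y after [ 0.994 -0.106 -0.   ] z [ 0.058  0.547 -0.835] tilt 33.37075701424205 az of x/f 83.93244739497041 q [ 0.33  0.95  0.8   1.48 -0.94  1.59  1.25] F [ 0.1 -1.2  4.7]
```

```bash
python3 -m handwheel '[[0.007,0,-0.01,0,0],[0.014,0,-0.021,0,0],[0.021,0,-0.031,0,0],[0.0275,0,-0.042,0,0],[0.0275,0,-0.042,0,0],[0.0275,0,-0.042,0,0],[0.0275,0,-0.042,0,0],[0.0275,0,-0.042,0,0]]' 100; python3 plan.py .509 -.368 .120
python3 - <<'E'
from h import *
o=np.zeros((600,800,3),np.uint8)
for i,(n,(x,y,w,h)) in enumerate((("scene",(130,90,260,150)),("top",(330,230,260,150)))):
    c=cams.capture(n)
    o[i*300:(i+1)*300,:780]=cv2.resize(c["pixels"][y:y+h-50*0,x:x+w,::-1],(780,300)) if 0 else cv2.resize(c["pixels"][y:y+100,x:x+w,::-1],(780,300))
    m=mask(c["pixels"],(20,120,90),(32,255,255),(190,140,320,230) if n=="scene" else (350,265,520,345)); print(n,rect(m)[1].round(1).tolist())
cv2.imwrite("pics/z3.png",o)
E
```

```text
t: 13.35
tcp_pos: [0.5074, -0.3686, 0.1422]
eef_rot: [-3.134, -0.583, 1.452]
ft_force: [-0.3, -0.7, -2.0]
opening: 0.241
t 13.35 tcp [ 0.5074 -0.3686  0.1422] shift [-0.0115  0.0017  0.019 ]
turn -0.08266478748236843 y after [ 0.995 -0.104  0.   ] z [ 0.057  0.548 -0.835] tilt 33.403061561374685 az of x/f 84.01270799984171 q [ 0.32  0.89  0.82  1.46 -0.91  1.65  1.21] F [-0.3 -0.7 -2. ]
scene [[214.60000610351562, 178.8000030517578], [220.39999389648438, 159.6999969482422], [297.3999938964844, 182.89999389648438], [291.6000061035156, 202.10000610351562]]
top [[369.0, 298.20001220703125], [371.5, 280.0], [465.20001220703125, 293.1000061035156], [462.70001220703125, 311.20001220703125]]
```

View pics/z3.png

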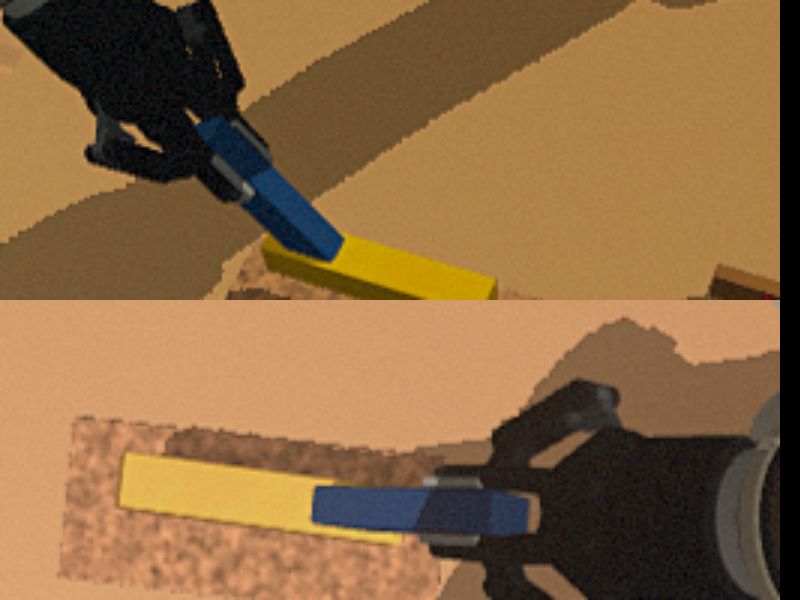

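Stick held firmly; its nose corner is at scene (295.7,182.7) and top (370,299). I triangulate this to get the stick's pitch.

Run:
```python
from h import *
t=cams.capture("top");s=cams.capture("scene")
def tri(a,b):
    A=[];B=[]
    for c,uv in((t,a),(s,b)):
        o=np.array(c["position"]);d=cast(c,[uv],0)[0]-o;d/=np.linalg.norm(d);P=np.eye(3)-np.outer(d,d);A.append(P);B.append(P@o)
    X=np.linalg.solve(sum(A),sum(B));return X,proj(t,X)-a,proj(s,X)-b
print(tri((369.8,298.8),(295.7,182.5)))
# foot rear corner on -x side, top: (403,545)crop
print(tri((330+403/3-.3,230+245/3-.3),(130+262/3,90+242/3)))
for c,uv in((t,(372,280.4)),(t,(369.8,298.8))):print([cast(c,[uv],z)[0].round(4).tolist() for z in(.072,.0815)])
```

```text
(array([ 0.51339875, -0.20253438,  0.080286  ]), array([[-0.46012825,  0.09102315]]), array([[-0.39875317, -0.02753372]]))
(array([ 0.49406052, -0.37499469,  0.04444477]), array([[ 2.39080312, -0.52220573]]), array([[1.991962 , 0.2888252]]))
[[0.5455, -0.2084, 0.072], [0.5447, -0.2075, 0.0815]]
[[0.5139, -0.204, 0.072], [0.5135, -0.2032, 0.0815]]
```

```bash
python3 plan.py .454 -.245 .142; python3 plan.py .454 -.245 .1035
```

```text
t 13.55 tcp [ 0.5074 -0.3688  0.1425] shift [ 0.0972 -0.0672  0.0651]
turn -0.07809939201874454 y after [ 0.994 -0.105 -0.   ] z [ 0.058  0.547 -0.835] tilt 33.3816387130682 az of x/f 83.97981505224246 q [ 0.32  0.89  0.82  1.46 -0.91  1.65  1.21] F [ 1.3 -0.2 -2. ]
t 13.55 tcp [ 0.5074 -0.3688  0.1425] shift [ 0.076  -0.0669  0.0972]
turn -0.07809939201874454 y after [ 0.994 -0.105 -0.   ] z [ 0.058  0.547 -0.835] tilt 33.3816387130682 az of x/f 83.97981505224246 q [ 0.32  0.89  0.82  1.46 -0.91  1.65  1.21] F [ 1.3 -0.2 -2. ]
```

```bash
python3 -m handwheel '[[0.02,-0.013,0.013,0.05,0],[0.04,-0.027,0.026,0.1,0],[0.06,-0.04,0.039,0.15,0],[0.08,-0.055,0.053,0.15,0],[0.097,-0.067,0.065,0.15,0],[0.09,-0.067,0.075,0.15,0],[0.083,-0.067,0.086,0.15,0],[0.076,-0.067,0.097,0.15,0]]'; python3 -m handwheel '[[0,0,0,0,0],[0,0,0,0,0],[0,0,0,0,0],[0,0,0,0,0],[0,0,0,0,0],[0,0,0,0,0],[0,0,0,0,0],[0,0,0,0,0]]'; python3 plan.py .454 -.245 .1035
python3 - <<'E'
from h import *
o=np.zeros((600,800,3),np.uint8)
for i,(n,(x,y)) in enumerate((("scene",(210,130)),("top",(190,250)))):
    c=cams.capture(n)
    o[i*300:(i+1)*300,:780]=cv2.resize(c["pixels"][y:y+100,x:x+260,::-1],(780,300))
cv2.imwrite("pics/z4.png",o)
E
```

```text
t: 14.35
tcp_pos: [0.4543, -0.2458, 0.1025]
eef_rot: [-3.121, -0.582, 1.428]
ft_force: [-0.0, 0.0, -1.2]
opening: 0.242
t: 15.15
tcp_pos: [0.4543, -0.2458, 0.1027]
eef_rot: [-3.121, -0.582, 1.428]
ft_force: [0.5, -0.3, -1.5]
opening: 0.243
t 15.15 tcp [ 0.4543 -0.2458  0.1027] shift [ 0.0011 -0.0004 -0.0003]
turn -0.22126897843153373 y after [ 0.994 -0.106  0.   ] z [ 0.058  0.546 -0.835] tilt 33.33753038817019 az of x/f 83.93428767693133 q [ 0.14  0.77  0.83  1.83 -0.92  1.43  1.28] F [ 0.5 -0.3 -1.5]
```

View pics/z4.png

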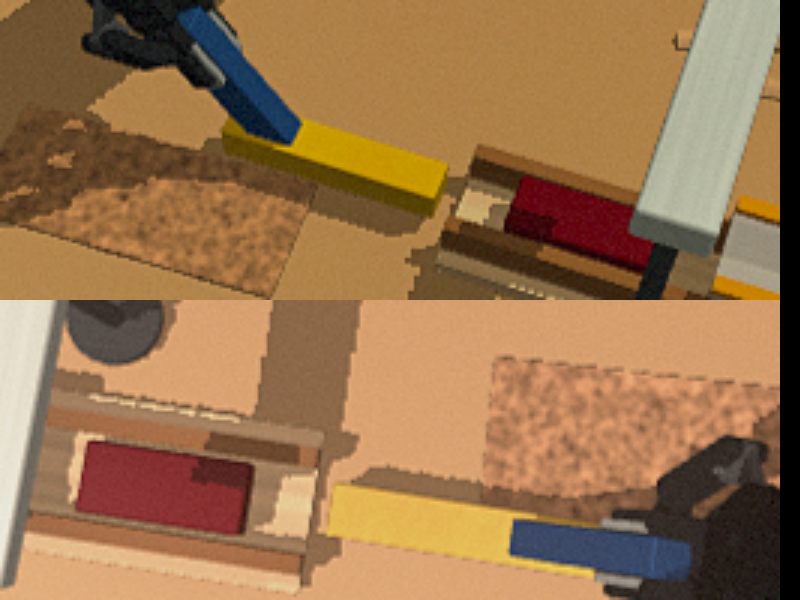

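Top view: the nose's centre (crop (332,511)) is in line with the channel's middle (~(312,509)) and parallel with it. Entering and pushing in steps.

```bash
python3 plan.py .4648 -.1715 .1037; python3 plan.py .4753 -.0973 .1037
```

```text
t 15.25 tcp [ 0.4543 -0.2458  0.1026] shift [0.0633 0.0006 0.0403]
turn -0.22253402906424555 y after [ 0.994 -0.106 -0.   ] z [ 0.058  0.546 -0.835] tilt 33.33645347320865 az of x/f 83.93783770044064 q [ 0.14  0.77  0.83  1.83 -0.92  1.43  1.28] F [ 0.5  0.8 -1.4]
t 15.25 tcp [ 0.4543 -0.2458  0.1026] shift [0.1259 0.0013 0.0815]
turn -0.22253402906424555 y after [ 0.994 -0.106 -0.   ] z [ 0.058  0.546 -0.835] tilt 33.33645347320865 az of x/f 83.93783770044064 q [ 0.14  0.77  0.83  1.83 -0.92  1.43  1.28] F [ 0.5  0.8 -1.4]
```

```bash
python3 -m handwheel '[[0.008,0,0.005,0,0],[0.016,0,0.010,0,0],[0.024,0,0.015,0,0],[0.032,0,0.020,0,0],[0.040,0,0.025,0,0],[0.048,0,0.030,0,0],[0.056,0.001,0.035,0,0],[0.063,0.001,0.040,0,0]]'; python3 plan.py .4753 -.0973 .1037
```

```text
t: 16.05
tcp_pos: [0.4654, -0.1713, 0.1039]
eef_rot: [-3.122, -0.581, 1.428]
ft_force: [0.2, -1.8, -0.8]
opening: 0.244
t 16.05 tcp [ 0.4654 -0.1713  0.1039] shift [0.0623 0.0001 0.0411]
turn -0.2182181963175506 y after [ 0.994 -0.106 -0.   ] z [ 0.058  0.546 -0.836] tilt 33.32316077677571 az of x/f 83.91700559839714 q [ 0.01  0.71  0.82  1.94 -0.96  1.36  1.21] F [ 0.2 -1.8 -0.8]
```

```bash
python3 -m handwheel '[[0.008,0,0.005,0,0],[0.016,0,0.010,0,0],[0.024,0,0.015,0,0],[0.032,0,0.021,0,0],[0.040,0,0.026,0,0],[0.048,0,0.031,0,0],[0.056,0,0.036,0,0],[0.062,0,0.041,0,0]]'; python3 plan.py .4858 -.0230 .1037
python3 - <<'E'
from h import *
o=np.zeros((600,800,3),np.uint8)
for i,(n,(x,y)) in enumerate((("scene",(330,120)),("top",(40,240)))):
    c=cams.capture(n)
    o[i*300:(i+1)*300,:780]=cv2.resize(c["pixels"][y:y+100,x:x+260,::-1],(780,300))
cv2.imwrite("pics/z5.png",o)
E
```

```text
t: 16.85
tcp_pos: [0.4753, -0.0967, 0.1038]
eef_rot: [-3.122, -0.581, 1.429]
ft_force: [0.1, -0.9, -0.4]
opening: 0.248
t 16.85 tcp [ 0.4753 -0.0967  0.1038] shift [0.0621 0.0008 0.0409]
turn -0.21593543503555743 y after [ 0.994 -0.106 -0.   ] z [ 0.058  0.546 -0.835] tilt 33.333799182872454 az of x/f 83.92277080121215 q [-0.1   0.64  0.77  2.02 -0.99  1.26  1.13] F [ 0.1 -0.9 -0.4]
```

View pics/z5.png

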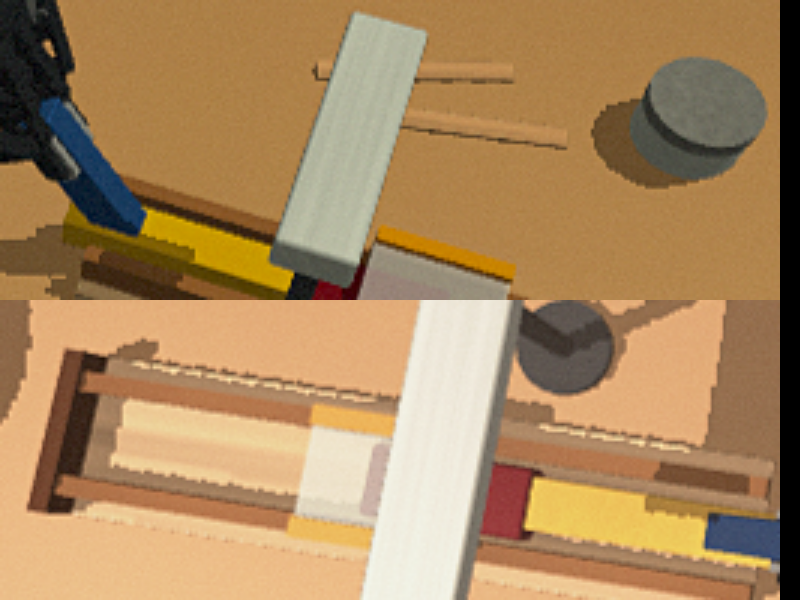

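Bar enters the tunnel, nose against it at top crop (528,508), lamp well clear.

```bash
python3 -m handwheel '[[0.008,0,0.005,0,0],[0.016,0,0.010,0,0],[0.024,0,0.015,0,0],[0.032,0,0.021,0,0],[0.040,0,0.026,0,0],[0.048,0.001,0.031,0,0],[0.056,0.001,0.036,0,0],[0.062,0.001,0.041,0,0]]'; python3 plan.py .496 .0483 .1037
python3 - <<'E'
from h import *
o=np.zeros((600,800,3),np.uint8)
for i,(n,(x,y)) in enumerate((("scene",(330,120)),("top",(40,240)))):
    c=cams.capture(n)
    o[i*300:(i+1)*300,:780]=cv2.resize(c["pixels"][y:y+100,x:x+260,::-1],(780,300))
cv2.imwrite("pics/z6.png",o)
E
```

```text
t: 17.75
tcp_pos: [0.486, -0.0215, 0.1038]
eef_rot: [-3.122, -0.583, 1.43]
ft_force: [-0.8, -2.1, 0.0]
opening: 0.247
t 17.75 tcp [ 0.486  -0.0215  0.1038] shift [0.0589 0.0008 0.0388]
turn -0.2154152776203202 y after [ 0.995 -0.104  0.   ] z [ 0.057  0.548 -0.835] tilt 33.40865004420899 az of x/f 84.00593678316184 q [-0.17  0.57  0.65  2.08 -1.01  1.14  1.01] F [-0.8 -2.1  0. ]
```

View pics/z6.png

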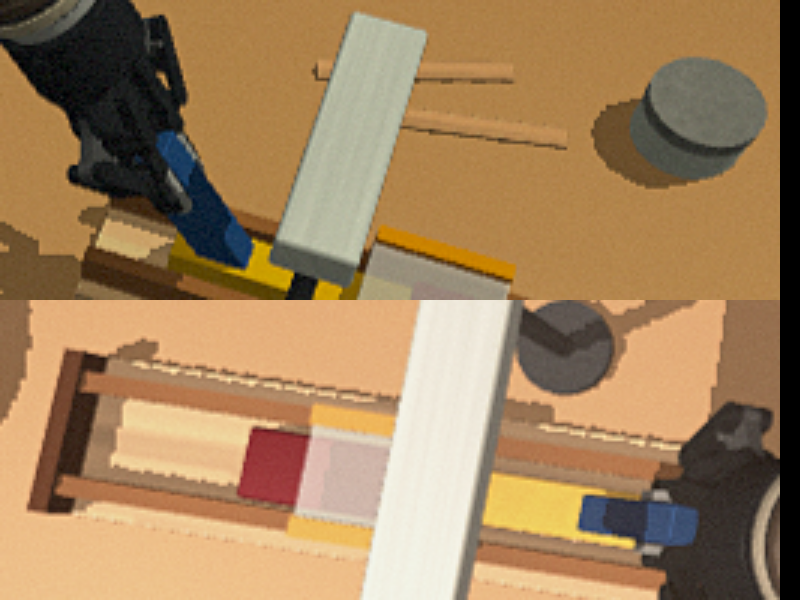

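The bar's front has come out of the tunnel (top crop ~(244,463)), and the wrist is still clear of the lamp. Measuring how far remains.

Run:
```python
from h import *
t=cams.capture("top");p=cast(t,[[121,294]],.044)[0][:2]-[.5133,.1556];y=1.428
print("front gx,gy",p@[np.cos(y),np.sin(y)],p@[-np.sin(y),np.cos(y)])
```

```text
front gx,gy 0.08681582755395777 0.0020247263534073317
```

```bash
python3 -m handwheel '[[0.008,0,0.005,0,0],[0.017,0,0.011,0,0],[0.026,0,0.017,0,0],[0.035,0,0.023,0,0],[0.043,0,0.028,0,0],[0.051,0.001,0.033,0,0],[0.057,0.001,0.0375,0,0],[0.060,0.001,0.0395,0,0]]'; python3 plan.py .486 -.0215 .1038
python3 - <<'E'
from h import *
o=np.zeros((600,800,3),np.uint8)
for i,(n,(x,y)) in enumerate((("scene",(330,120)),("top",(40,240)))):
    c=cams.capture(n)
    o[i*300:(i+1)*300,:780]=cv2.resize(c["pixels"][y:y+100,x:x+260,::-1],(780,300))
    if n=="top":
        m=mask(c["pixels"],(165,120,40),(180,255,255),(50,260,150,330));b=rect(m)[1];P=cast(c,b,.044)[:,:2]-[.5133,.1556];y=1.428
        print(np.c_[P@[np.cos(y),np.sin(y)],P@[-np.sin(y),np.cos(y)]].round(4))
cv2.imwrite("pics/z7.png",o)
E
```

```text
t: 18.7
tcp_pos: [0.4962, 0.0503, 0.104]
eef_rot: [-3.122, -0.584, 1.431]
ft_force: [-0.4, -1.6, -0.7]
opening: 0.244
t 18.7 tcp [0.4962 0.0503 0.104 ] shift [-0.0606 -0.0009 -0.0398]
turn -0.2139968314274337 y after [ 0.995 -0.103 -0.   ] z [ 0.057  0.549 -0.834] tilt 33.4712775724445 az of x/f 84.06918266553978 q [-0.19  0.5   0.48  2.1  -1.02  1.    0.87] F [-0.4 -1.6 -0.7]
[[ 0.1581  0.0226]
 [ 0.1608 -0.019 ]
 [ 0.0615 -0.0183]
 [ 0.0596  0.0231]]
```

View pics/z7.png

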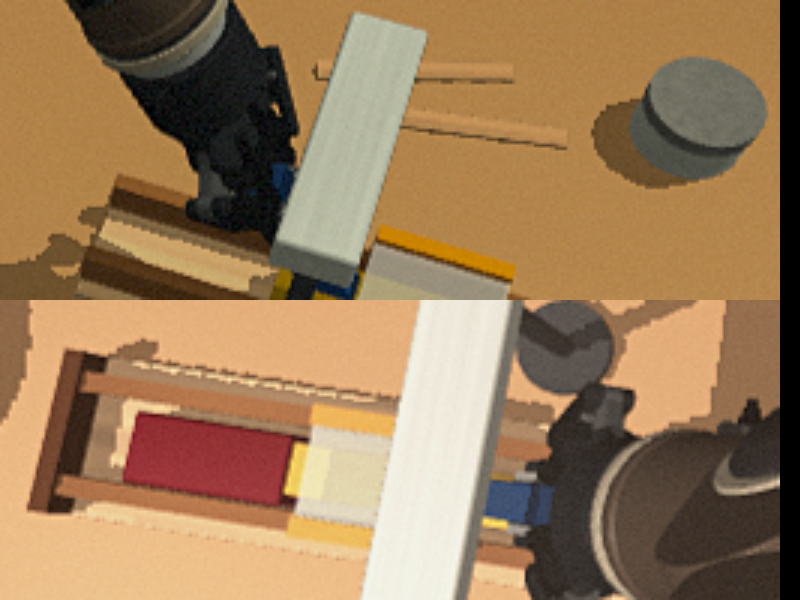

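The bar is wholly out: centre at guide x ≈ 0.110, y ≈ 0.002. Drawing the stick back.

```bash
python3 -m handwheel '[[-0.015,0,-0.0099,0,0],[-0.030,0,-0.0197,0,0],[-0.045,-0.001,-0.0296,0,0],[-0.060,-0.001,-0.0394,0,0],[-0.075,-0.001,-0.0493,0,0],[-0.090,-0.001,-0.0591,0,0],[-0.105,-0.0015,-0.069,0,0],[-0.120,-0.002,-0.0788,0,0]]'; python3 plan.py .4543 -.2458 .104
```

```text
t: 19.6
tcp_pos: [0.4754, -0.0937, 0.1035]
eef_rot: [-3.121, -0.584, 1.431]
ft_force: [1.2, -0.3, -2.1]
opening: 0.241
t 19.6 tcp [ 0.4754 -0.0937  0.1035] shift [-0.1278 -0.0014 -0.085 ]
turn -0.21804023615173412 y after [ 0.995 -0.103 -0.   ] z [ 0.057  0.549 -0.834] tilt 33.479471277310864 az of x/f 84.08685093476277 q [ 0.04  0.57  0.56  2.01 -0.91  1.16  1.04] F [ 1.2 -0.3 -2.1]
```

```bash
python3 -m handwheel '[[-0.018,0,-0.012,0,0],[-0.036,0,-0.024,0,0],[-0.054,-0.001,-0.036,0,0],[-0.072,-0.001,-0.048,0,0],[-0.090,-0.001,-0.060,0,0],[-0.110,-0.001,-0.073,0,0],[-0.128,-0.0015,-0.085,0,0],[-0.128,-0.0015,-0.085,0,0]]'; python3 plan.py .5072 -.3700 .140
```

```text
t: 20.4
tcp_pos: [0.453, -0.25, 0.1036]
eef_rot: [-3.121, -0.581, 1.427]
ft_force: [-0.4, 0.0, -1.9]
opening: 0.243
t 20.4 tcp [ 0.453  -0.25    0.1036] shift [-0.0728  0.0689 -0.0928]
turn -0.22332525196489128 y after [ 0.994 -0.106  0.   ] z [ 0.058  0.546 -0.836] tilt 33.312883028011036 az of x/f 83.91065396465646 q [ 0.28  0.69  0.61  1.82 -0.81  1.33  1.17] F [-0.4  0.  -1.9]
```

Nose is clear of the guide; up and back over the mat, turning back the small amount.

```bash
python3 -m handwheel '[[0.008,0.005,-0.018,0,0],[-0.005,0.015,-0.040,0,0],[-0.020,0.027,-0.055,-0.05,0],[-0.035,0.040,-0.068,-0.1,0],[-0.050,0.053,-0.080,-0.15,0],[-0.065,0.063,-0.088,-0.15,0],[-0.073,0.069,-0.093,-0.15,0],[-0.073,0.069,-0.093,-0.15,0]]'; python3 plan.py .5072 -.3690 .098;python3 plan.py .5072 -.3690 .0928
```

```text
t: 21.2
tcp_pos: [0.5071, -0.3713, 0.1393]
eef_rot: [-3.134, -0.581, 1.452]
ft_force: [0.3, 0.6, -2.5]
opening: 0.244
t 21.2 tcp [ 0.5071 -0.3713  0.1393] shift [-0.0207  0.0001  0.0358]
turn -0.08183475926684619 y after [ 0.994 -0.105  0.   ] z [ 0.058  0.546 -0.836] tilt 33.30623127792021 az of x/f 83.95254712997993 q [ 0.43  0.83  0.62  1.45 -0.79  1.56  1.12] F [ 0.3  0.6 -2.5]
t 21.2 tcp [ 0.5071 -0.3713  0.1393] shift [-0.0236  0.0001  0.0401]
turn -0.08183475926684619 y after [ 0.994 -0.105  0.   ] z [ 0.058  0.546 -0.836] tilt 33.30623127792021 az of x/f 83.95254712997993 q [ 0.43  0.83  0.62  1.45 -0.79  1.56  1.12] F [ 0.3  0.6 -2.5]
```

```bash
python3 -m handwheel '[[-0.006,0,0.010,0,0],[-0.012,0,0.020,0,0],[-0.017,0,0.029,0,0],[-0.0205,0,0.0355,0,0],[-0.022,0,0.038,0,0],[-0.0236,0,0.040,0,0],[-0.0236,0,0.0405,0,0],[-0.0236,0,0.0405,0,0]]'; python3 plan.py .5072 -.3690 .0925
```

```text
t: 22.0
tcp_pos: [0.5071, -0.3689, 0.0929]
eef_rot: [-3.134, -0.581, 1.452]
ft_force: [0.0, -0.0, -0.4]
opening: 0.243
t 22.0 tcp [ 0.5071 -0.3689  0.0929] shift [-0.0003  0.0001  0.0002]
turn -0.07790703423230673 y after [ 0.994 -0.106  0.   ] z [ 0.058  0.546 -0.836] tilt 33.29949027676813 az of x/f 83.92896387133585 q [ 0.43  0.88  0.6   1.47 -0.82  1.49  1.16] F [ 0.  -0.  -0.4]
```

Weight is off the gripper (−2.5 → −0.4 N), so the stick is standing. Release.

```bash
python3 -m handwheel '[[0,0,0.0005,0,0.25],[0,0,0.0005,0,0.3],[0,0,0.0005,0,0.4],[0,0,0,0,0.55],[0,0,0,0,0.75],[0,0,0,0,1],[0,0,0,0,1],[0,0,0,0,1]]'; python3 -m handwheel '[[0,0,-0.015,0,1],[0,0,-0.035,0,1],[0,0,-0.06,0,1],[0,0,-0.09,0,1],[0,0,-0.12,0,1],[0,0,-0.15,0,1],[0,0,-0.16,0,1],[0,0,-0.16,0,1]]'; python3 plan.py .5 -.45 .21
python3 - <<'E'
from h import *
t=cams.capture("top");s=cams.capture("scene")
cv2.imwrite("pics/end_scene.png",s["pixels"][...,::-1])
for n,c,roi in(("top",t,(350,265,520,345)),("scene",s,(190,140,320,230))):
    print(n,[rect(mask(c["pixels"],lo,hi,roi))[1].round(1).tolist() for lo,hi in(((20,120,90),(32,255,255)),((105,100,40),(125,255,255)))])
m=mask(t["pixels"],(165,120,40),(180,255,255),(50,260,150,330));P=cast(t,rect(m)[1],.044)[:,:2].mean(0)-[.5133,.1556];y=1.428
print("bar",P@[np.cos(y),np.sin(y)],P@[-np.sin(y),np.cos(y)])
E
```

```text
t: 22.8
tcp_pos: [0.5071, -0.3689, 0.0928]
eef_rot: [-3.134, -0.581, 1.452]
ft_force: [0.8, 0.3, 0.3]
opening: 0.999
t: 23.6
tcp_pos: [0.4973, -0.4578, 0.228]
eef_rot: [-3.136, -0.579, 1.451]
ft_force: [0.4, -0.5, -0.7]
opening: 1.0
t 23.6 tcp [ 0.4973 -0.4578  0.228 ] shift [-0.003   0.0019  0.0195]
turn -0.057917286410389165 y after [ 0.994 -0.11   0.   ] z [ 0.06   0.544 -0.837] tilt 33.160300397894304 az of x/f 83.71342310161823 q [ 0.56  0.84  0.64  1.17 -0.76  1.78  1.07] F [ 0.4 -0.5 -0.7]
top [[[366.29998779296875, 300.6000061035156], [368.29998779296875, 283.3999938964844], [457.8999938964844, 293.8999938964844], [455.8999938964844, 311.1000061035156]], [[428.29998779296875, 305.29998779296875], [429.1000061035156, 291.70001220703125], [494.3999938964844, 295.6000061035156], [493.6000061035156, 309.20001220703125]]]
scene [[[219.39999389648438, 191.3000030517578], [224.5, 174.1999969482422], [298.29998779296875, 196.1999969482422], [293.20001220703125, 213.39999389648438]], [[195.0, 154.10000610351562], [205.89999389648438, 142.89999389648438], [249.0, 184.89999389648438], [238.10000610351562, 196.0]]]
bar 0.11005709243353523 0.00198887234094965
```

View pics/end_scene.png

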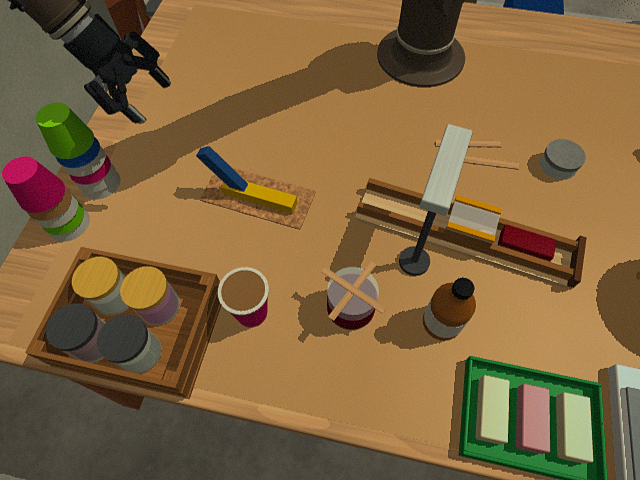

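The final picture shows the stick upright on its mat (~(250,190), practically its starting place) and the bar in the outfeed at (527,241). The candle, bottle and cup have not moved, and the gripper is clear.

```bash
python3 -c "
from workcell import order,sensors
x=sensors.read_state();print(abs(x['qvel']).max(),x['ft_force']);print(order.close_job())"
```

```text
0.014503389169290927 [ 0.4992524  -0.46933083 -0.39078649]
the job is handed in; nothing more can be done
None
```

I pushed the wax bar through the tunnel with the stick, stood the stick back on its mat and handed the job in at about 24 s of the 53 s allowed. No verdict was reported, so what follows is from my own last checks.

- **Tool lean:** the handwheel rows cannot tilt the tool, so I leaned it about 33° along the handle by repeatedly commanding out-of-reach poses in free space. Each call kept the small tilt that resulted.
- **Handling:** I gripped the handle, lifted it level, entered from the open rear end and pushed at about 0.1 m/s. I drew the stick back along the same line and set it down where it had started. The wrist force readings showed only a few newtons.
- **Bar:** its centre measured at guide x ≈ 0.110 m and y ≈ 0.002 m, inside the 0.095–0.160 m and ±0.015 m limits.
- **Stick:** it looks upright on the mat, and its image outline is within about 4 px of the start in both cameras. I judged its tilt from the images only.
- **Other objects:** the candle, bottle and cup look unmoved in the final picture, the lamp was not seen touched, and the gripper was clear of everything.
- **Disagreement:** my guide yaw readings varied between 1.416 and 1.438 rad, and the stick sat up to 2° off the tool's direction. Neither mattered for the fit.

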